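# Stow the lino gouge in its sprung clip and shut the blade guard

## Robot

A 6-joint arm with a two-finger parallel gripper is mounted at the origin on the work surface. World frame = base frame: x ahead of the robot, y to its left, z up, the work surface at z = 0. Lengths are in mm, angles in rad, forces in N, time in s.
With the tool pointing down it reaches from about 300 to 750 mm from the base axis. Payload 8.5 kg.
Tool frame: the origin (TCP) lies between the finger pads; the fingertips stand ctrl.tip_extent ahead of it and the grasp point (between the pads) lies 5 mm behind it (ctrl.tip_extent is the distance from the TCP to the fingertips, in mm); z points along the fingers, y is the line along which they close (so a half turn about z gives the same grasp; the last joint's range is limited). The gripper opens to 85 mm and grips with 20 to 120 N. Pads are 22 mm wide; open, the fingers measure 114 mm over their backs; the gripper's body (76 mm by 85 mm) begins 54 mm behind the grasp point. The pads swing forward as they close: fully open they stand 13 mm farther back than shut.
Start: joints at [-1.45, 0.381, 1.297, -0, 1.464, -0.215], TCP at [181.232, -519.264, 245.322] pointing down, gripper open.
Joint ranges: [-3.11, 3.11], [-0.89, 2.33], [0.22, 2.48], [-1.42, 4.56], [0.17, 2.85], [-2.88, 2.88]. Speed limits (rad/s): [2.39, 2.39, 3.14, 3.14, 3.14, 3.14].

## Interface

Orientations are given as a rotation vector (axis times angle).
In Python, from plant import status, optics, ctrl gives the robot as it stands.
- The arm moves only by the tool arm_command, never from a script. Its argument "plan" is a list of rows, each an object with "turn": the turn, a rotation vector about the tool's x, y, z in rad, a list of three; "delta_pos": the shift along the tool's x, y, z in m, a list of three; "grip": the opening, from 0 (shut) to 1 (fully open). In form: [{"turn": [rx, ry, rz], "delta_pos": [x, y, z], "grip": grip}, ...]. A call has exactly 8 rows; each row shifts and turns the commanded pose from where the row before left it, along the tool's axes as they then stand; what a row does not reach is not made up. A row lasts 1/10 s, in which the tool goes at most 50 mm and 8.59 degrees, less where a joint would pass 70% of its speed; a pose out of reach is approached as far as the arm can. A call is refused whole if a number of a shift passes 0.05 or a number of a turn 0.15, either way. A call with a gripper value outside its range is refused whole. The fingers move at their own pace and stop on an object; "newtons" is the grip in N (left out, the last holds). Time passes only in rows, so rows that do not move let the fingers close, or fill a call up. It gives the time, the measured TCP pose, the force, the opening and the grip force at its end, in the units of the state.
- status.observe(): the state, without advancing time (a new reading comes with each control period).
- optics.camera(name): name is "scene" or "top" or "wrist"; returns the picture (400x640x3 uint8, red, green, blue); there is no depth.
- optics.camera_model(name): a dict with "mtx" (3x3 intrinsics, pixels), "k1" (the pictures are not rectified: a ray, as slopes to the right and down, at radius r is drawn at 1 + k1 r^2 times it, then the intrinsics apply), "rvec" (rotation vector, rad) and "tvec" (3), from world to camera coordinates, as OpenCV has them; the wrist camera has in their place "tool_from_camera" (4x4, takes a point from camera to tool coordinates, whose origin is the TCP and whose axes are the flange's). Camera axes: x right, y down, z forward; pixel columns grow to the right and rows downward; lengths in mm; the calibration is good to about 2 mm. A picture is of the moment at which its call begins: read the wrist's pose just before it. camera_model takes no time and is no camera call.
- ctrl.close_job(): hands the job in; it is judged then, once.
Trained networks look in the newest picture that a camera, given by its name, has taken for a name from the list of things; names that differ only in an ending like _2 or _b are one class to them, and where a whole thing is asked for, a point or a joint stands for the part that bears it (a point fixed in the world has none). Each returns a list of dicts, best first, with "score" (0 to 1); they miss things now and then, are a little off and sometimes report something else, mostly with a low value. They report only what shows in the picture. A call takes as long as a camera call. They do not tell look-alikes from the thing itself.
- optics.look_for(camera, target): "xyz" ([x, y, z] in mm, in world coordinates, good to about 4 mm: the middle of the surface that is visible of it).
- optics.mark_of(camera, target): "xyz" ([x, y, z] in mm, in world coordinates, good to about 4 mm: a listed point, or the origin of a listed thing).
The state is a dict: "t": time; "joint_positions": joint angles; "joint_vel": joint speeds; "joint_efforts": joint torques, N m; "tcp_pos": TCP position; "ee_rot": TCP orientation; "ft_force": force on the tool from outside, world axes, zero at the start; "torque": the same for the moment, N m; "grip_width": finger opening in mm; "grip_force": force on a finger pad.
Only numpy, scipy, OpenCV 4.12 (cv2) and the standard library are available. Lean on these libraries where they do the work, as an engineer would, in place of code of your own. Each camera call takes 0.05 s, during which the arm holds its last target. There are 200 camera calls.

## Task

Put the long round-handled lino gouge away: push it down past the sprung jaw until its handle sits fully home in both forks of the clip stand, centred along the clip, with its blade on the side of the guard and the jaw closed over it again. Then swing the metal blade guard fully shut over the blade. Leave the other tools and the ink containers where they lie.

Things in the scene. Friction and masses are not known exactly. Their poses are not given: they have to be found in the camera images.
- gouge_mid (a point): Lino gouge, the only long round tool, lying on a grey lino plate (210 x 297 x 4 mm, flat on the table): round wooden handle 16 mm thick, 130 mm long; dark square butt cap 16 x 16 x 14 mm behind, steel ferrule 11 mm thick and 12 mm long, then blade, in front. 70 g. Point: middle of the handle on its axis, 8 mm above the plate; x along the handle to the blade, z up as it lies.
- gouge_tip (a point): Tip of the gouge's narrow steel blade (35 mm long), 112 mm ahead of the handle's middle, same axes as gouge_mid.
- seat (a point): Where the middle of the handle must come to rest in the clip stand (dark board 255 x 80 x 12 mm fixed to the table, two steel forks): on the seated handle's axis, 56 mm above the table. x along the seated gouge towards the guard, y towards the sprung jaw, z up. Between the forks 72 mm are free for fingers; the board's top is 44 mm below the point, the jaw's 8 mm shaft 34 mm below at y = 16 mm.
- fork_front (a point): Middle of the slot of the fork next to the guard, on the seated handle's axis, 44 mm from seat along +x; a like fork stands 44 mm along -x. Each is 16 mm long, its slot 18 mm wide, floor 8 mm below the point. The -y prong is fixed and rises 28 mm above the point, flared at its top; on the +y side are a low prong and the jaw's nose.
- jaw (a joint): Sprung hinged jaw: one shaft along x with an upright arm and sloping nose at each fork. 0 = closed, positive = swung outward (rad); a spring always closes it. The noses overhang the slot from 8.5 to 23 mm above the seat and slope, so that the handle, pushed straight down with roughly 5 to 15 N in all, drives them out by about 0.08 rad and they spring back over it.
- guard (a joint): Hinged aluminium blade guard at the +x end of the stand, an upturned channel 88 mm long, 30 mm wide. 0 = shut over the blade, 1.57 = upright, 1.9 = leaning back, its limit (rad). Starts open and stays wherever it is left (stiff hinge; about 1 N at the free end moves it). Can be pushed over from behind with the fingertips, then pressed down.
- guard_hinge (a point): Point on the guard's hinge axis, 150 mm from the seat along +x, 40 mm above the table, same axes as seat; the hinge axis is y. When shut the guard reaches 88 mm from here towards -x and its flat outer face is 30 mm above this point.
- guard_top (a point): Point on the guard's flat outer face, on its centre line, 70 mm from the hinge along the guard (18 mm short of its free end) and 30 mm off the hinge line. x points from the free end to the hinge, z out of the outer face.
- palm_mid (a point): Bystander: stubby palm tool on the lino plate, 45 x 32 x 26 mm wooden block handle and a short blade; point about its middle, 13 mm up.
- knife_mid (a point): Bystander: flat black craft knife, 145 x 18 x 10 mm; point near its middle, 5 mm up.
- tin_a_mid (a point): Bystander: low ink tin, 68 mm wide, 45 mm high; point at its centre.
- tin_b_mid (a point): Bystander: ink jar, 60 mm wide, 75 mm high; point at its centre.
There are look-alikes about, which are no part of the job. Of the things like the part that bears gouge_mid, leave any that is blue; of the rest the larger one is meant.

How it is judged:
By the outcome, as a careful person would: the job done as asked, in the order asked, and still so for the second after the job is handed in, with the robot touching nothing.
It also fails if it takes over 56 s, if anything falls off the work surface, if the arm or the gripper's body presses on something with over 40 N, if the wrist force passes 120 N, or if a joint passes its speed limit or range.

## Working session

There is one attempt and no reset: what is moved stays moved. The work goes in short steps, Python scripts to look and compute and a tool call to move; the robot and the scene stay as the last step left them, time stands still between calls to the robot, and variables do not carry over. Pictures are saved under pics/ and viewed, at most 10 in all, crops included, and the job is handed in when it is done.

Besides the shell and the picture viewer there is one more tool, called after "Call:" in YAML: its name, and indented under it one key for each argument. arm_command: Moves the arm, as the interface text tells. Its arguments: {"type":"object","properties":{"plan":{"type":"array","items":{"type":"object","properties":{"turn":{"type":"array","items":{"type":"number"}},"delta_pos":{"type":"array","items":{"type":"number"}},"grip":{"type":"number"}}}},"newtons":{"type":"number"}},"required":["plan"]}

```bash
mkdir -p pics; ls; cat > h.py <<'E'
import numpy as np, cv2
from scipy.spatial.transform import Rotation as R
from plant import status, optics, ctrl
def cam(name):
    m=optics.camera_model(name)
    K=np.array(m["mtx"]);
    if "rvec" in m:
        Rw=R.from_rotvec(np.ravel(m["rvec"])).as_matrix(); t=np.ravel(m["tvec"])
    else:
        s=status.observe(); T=np.eye(4); T[:3,:3]=R.from_rotvec(s["ee_rot"]).as_matrix(); T[:3,3]=s["tcp_pos"]
        W=np.linalg.inv(T@np.array(m["tool_from_camera"])); Rw=W[:3,:3]; t=W[:3,3]
    return K,m["k1"],Rw,t
def proj(c,p):
    K,k,Rw,t=c; q=Rw@np.asarray(p,float)+t; s=q[:2]/q[2]; s=s*(1+k*(s@s)); return (K@[*s,1])[:2]
def pix(c,uv,z):
    K,k,Rw,t=c; d=(np.linalg.inv(K)@[*uv,1])[:2]; s=d.copy()
    for _ in range(20): s=d/(1+k*(s@s))
    r=Rw.T@[*s,1]; o=-Rw.T@t; return o+r*(z-o[2])/r[2]
def save(im,fn): cv2.imwrite(fn,cv2.cvtColor(im,cv2.COLOR_RGB2BGR))
E
python3 - <<'E'
from h import *
print(status.observe(), ctrl.tip_extent)
for n in ["scene","top"]:
    save(optics.camera(n),f"pics/{n}0.png")
    for k in ["gouge_mid","gouge_tip","seat","fork_front","guard_hinge","guard_top","palm_mid","knife_mid","tin_a_mid","tin_b_mid"]:
        print(n,k,[(np.round(d["xyz"]).tolist(),round(d["score"],2)) for d in optics.mark_of(n,k)][:4])
E
```

```text
pics
{'t': 0.0, 'joint_positions': array([-1.45031433e+00,  3.81217571e-01,  1.29826055e+00,  9.14233775e-06,
        1.46356800e+00, -2.15295030e-01]), 'joint_vel': array([ 0.00278898, -0.0010487 , -0.00070847, -0.0018942 , -0.00093546,
       -0.0003991 ]), 'joint_efforts': array([-5.69114636e-04, -4.48459053e+01, -2.31275046e+01, -2.19882832e-04,
        4.78444665e-03, -6.08736741e-06]), 'tcp_pos': array([ 181.19676406, -519.0169619 ,  244.70023938]), 'ee_rot': array([-3.09599048e+00, -5.24718976e-01, -1.22397823e-04]), 'ft_force': array([-0.02315721, -0.17287811, -0.67504905]), 'torque': array([0.01378001, 0.02133019, 0.0192971 ]), 'grip_force': 0.0, 'grip_width': 85.55259730165893} 14.0
scene gouge_mid [([318.0, -606.0, 9.0], 0.75), ([413.0, -280.0, 9.0], 0.67), ([782.0, 87.0, 38.0], 0.55), ([207.0, -318.0, 9.0], 0.46)]
scene gouge_tip [([426.0, -595.0, 6.0], 0.79), ([664.0, 128.0, 5.0], 0.74), ([206.0, -237.0, 7.0], 0.62), ([417.0, -166.0, 14.0], 0.54)]
scene seat [([513.0, 92.0, 56.0], 0.55)]
scene fork_front [([502.0, 133.0, 56.0], 0.68)]
scene guard_hinge [([480.0, 237.0, 40.0], 0.73)]
scene guard_top [([474.0, 273.0, 107.0], 0.95)]
scene palm_mid [([523.0, -288.0, 18.0], 0.52)]
scene knife_mid [([664.0, 125.0, 6.0], 0.97)]
scene tin_a_mid [([711.0, -43.0, 18.0], 0.61)]
scene tin_b_mid [([780.0, 87.0, 38.0], 0.68)]
top gouge_mid [([414.0, -277.0, 11.0], 0.73), ([210.0, -319.0, 7.0], 0.6), ([319.0, -605.0, 6.0], 0.49)]
top gouge_tip [([415.0, -159.0, 10.0], 0.76), ([429.0, -590.0, 10.0], 0.62)]
top seat [([509.0, 89.0, 58.0], 0.7)]
top fork_front [([500.0, 134.0, 54.0], 0.6)]
top guard_hinge [([478.0, 232.0, 40.0], 0.86)]
top guard_top [([714.0, -42.0, 24.0], 0.54)]
top palm_mid [([519.0, -294.0, 17.0], 0.49), ([480.0, 235.0, 42.0], 0.43)]
top knife_mid [([668.0, 130.0, 4.0], 0.78)]
top tin_a_mid [([712.0, -42.0, 24.0], 0.88)]
top tin_b_mid [([785.0, 86.0, 34.0], 0.89)]
```

View pics/top0.png

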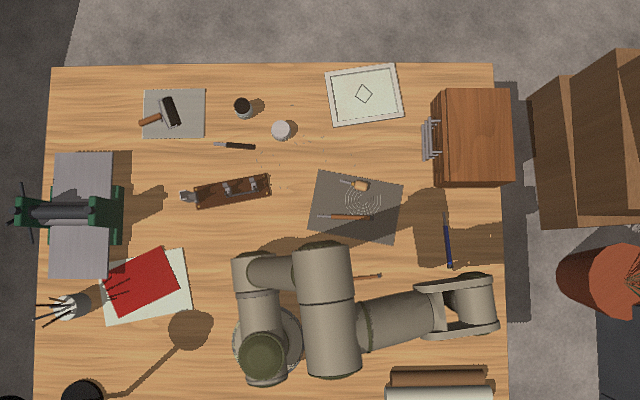

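View pics/scene0.png

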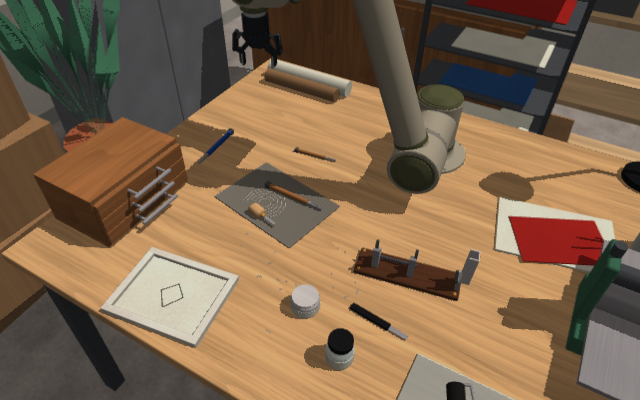

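The target gouge is the larger brown one on the lino plate, at about px (345,216) in the top view. Its blade points left (+y). The small one is at (368,276) and the blue one at (448,240). The stand is at (232,190) with the guard upright at its left end.

```bash
cat >> h.py <<'E'
def plan(pos,yaw,n=8,grip=1,show=True):
    """rows to a tool-down pose, from the measured one; yaw = direction of tool x, rad"""
    s=status.observe(); p0=np.array(s["tcp_pos"]); R0=R.from_rotvec(s["ee_rot"])
    c,sn=np.cos(yaw),np.sin(yaw)
    R1=R.from_matrix(np.array([[c,sn,0],[sn,-c,0],[0,0,-1]]))
    rv=(R0.inv()*R1).as_rotvec()/n; d=(np.array(pos)-p0)/n; Rk=R0
    for k in range(n):
        print("d",np.round(Rk.inv().apply(d)/1000,4).tolist(),"t",np.round(rv,3).tolist()); Rk=Rk*R.from_rotvec(rv)
E
python3 -c "
from h import *
plan([414,-275,200],np.pi/2)
print(optics.camera_model('wrist'))"
```

```text
d [0.0375, -0.0192, 0.0057] t [0.0, 0.0, -0.154]
d [0.04, -0.0132, 0.0057] t [0.0, 0.0, -0.154]
d [0.0416, -0.0069, 0.0057] t [0.0, 0.0, -0.154]
d [0.0422, -0.0004, 0.0057] t [0.0, 0.0, -0.154]
d [0.0417, 0.006, 0.0057] t [0.0, 0.0, -0.154]
d [0.0403, 0.0124, 0.0057] t [0.0, 0.0, -0.154]
d [0.0379, 0.0184, 0.0057] t [0.0, 0.0, -0.154]
d [0.0346, 0.0241, 0.0057] t [0.0, 0.0, -0.154]
{'mtx': array([[320.77778151,   0.        , 319.28319426],
       [  0.        , 320.77778151, 204.88673311],
       [  0.        ,   0.        ,   1.        ]]), 'k1': -0.031839123837301, 'tool_from_camera': array([[-4.19674645e-04, -9.57555627e-01, -2.88248236e-01,
         7.27773646e+01],
       [ 9.99999663e-01, -6.05088545e-04,  5.54145413e-04,
         2.61794941e-01],
       [-7.05040764e-04, -2.88247906e-01,  9.57555558e-01,
        -1.30165886e+02],
       [ 0.00000000e+00,  0.00000000e+00,  0.00000000e+00,
         1.00000000e+00]])}
```

Call:
arm_command:
  plan:
    - {"delta_pos": [0.0375,-0.019,0.0057],"turn": [0,0,-0.148],"grip": 1}
    - {"delta_pos": [0.04,-0.013,0.0057],"turn": [0,0,-0.148],"grip": 1}
    - {"delta_pos": [0.0416,-0.007,0.0057],"turn": [0,0,-0.148],"grip": 1}
    - {"delta_pos": [0.042,-0.0005,0.0057],"turn": [0,0,-0.148],"grip": 1}
    - {"delta_pos": [0.0417,0.006,0.0057],"turn": [0,0,-0.148],"grip": 1}
    - {"delta_pos": [0.04,0.0125,0.0057],"turn": [0,0,-0.148],"grip": 1}
    - {"delta_pos": [0.038,0.0184,0.0057],"turn": [0,0,-0.148],"grip": 1}
    - {"delta_pos": [0.0346,0.024,0.0057],"turn": [0,0,-0.148],"grip": 1}

```text
t: 1.9
tcp_pos: [420.2, -279.7, 199.7]
ee_rot: [2.27, 2.171, 0.0]
ft_force: [0.1, -0.2, 0.7]
grip_width: 85.4
grip_force: 0.0
```

```bash
python3 - <<'E'
from h import *
s=status.observe(); print(s["t"],s["tcp_pos"],s["joint_vel"].round(2))
c=cam("wrist"); im=optics.camera("wrist"); save(im,"pics/w1.png")
for k in ["gouge_mid","gouge_tip"]:
    print(k,[(np.round(d["xyz"],1).tolist(),round(d["score"],2),proj(c,d["xyz"]).round().tolist()) for d in optics.mark_of("wrist",k)][:3])
E
```

```text
1.9 [ 420.15530707 -279.70371063  199.69874275] [ 0.86  0.19 -0.11  0.   -0.08 -0.61]
gouge_mid [([213.5, -315.9, 5.3], 0.96, [131.0, 223.0]), ([415.2, -277.6, 12.7], 0.65, [315.0, 181.0])]
gouge_tip [([415.2, -167.2, 7.8], 0.86, [309.0, 65.0]), ([202.3, -234.4, 6.0], 0.66, [103.0, 148.0])]
```

View pics/w1.png

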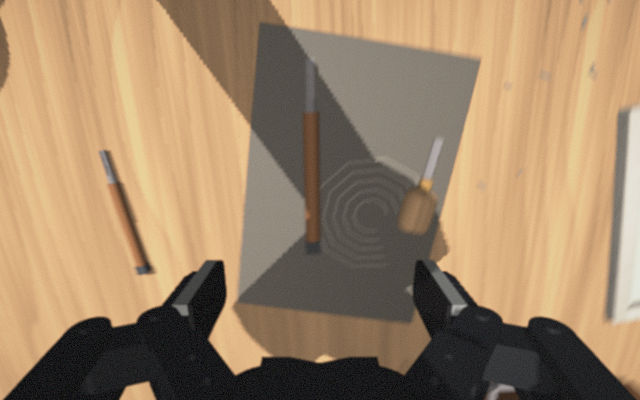

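The picture shows the gouge handle from px (311,113) to (313,242), with the tip at (311,62). The palm tool is at (418,210) and the small gouge at (125,215). The arm was still settling, so I'll take a refined look after stopping.

```bash
python3 - <<'E'
from h import *
for i in range(3): optics.camera("wrist")
s=status.observe(); print(s["t"],s["tcp_pos"],s["ee_rot"],s["joint_vel"].round(3))
c=cam("wrist"); im=optics.camera("wrist"); save(im,"pics/w2.png")
for k in ["gouge_mid","gouge_tip"]:
    print(k,[(np.round(d["xyz"],1).tolist(),round(d["score"],2),proj(c,d["xyz"]).round().tolist()) for d in optics.mark_of("wrist",k)][:3])
# wood colour profile
hsv=cv2.cvtColor(im,cv2.COLOR_RGB2HSV)
m=((hsv[...,0]<15)&(hsv[...,1]>110)).astype(np.uint8); m[:, :250]=0; m[:,390:]=0; m[270:]=0; m[:70]=0
n,l,st,ce=cv2.connectedComponentsWithStats(m)
i=1+st[1:,4].argmax(); print(st[i],ce[i])
ys,xs=np.where(l==i); (cx,cy),(w,h),a=cv2.minAreaRect(np.c_[xs,ys].astype(np.float32)); print(cx,cy,w,h,a)
top=np.array([xs[ys<=ys.min()+2].mean(),ys.min()]);bot=np.array([xs[ys>=ys.max()-2].mean(),ys.max()])
A,B=pix(c,top,14),pix(c,bot,14); print(A,B,(A+B)/2,np.linalg.norm(A-B),np.degrees(np.arctan2(*(A-B)[1::-1])))
E
```

```text
2.2 [ 418.64207734 -281.81496069  199.89346782] [ 2.27921565e+00  2.16159902e+00 -4.32190748e-04] [-0.014 -0.003  0.     0.001  0.001 -0.003]
gouge_mid [([414.3, -277.1, 14.1], 0.98, [315.0, 179.0]), ([209.3, -318.3, 3.9], 0.82, [130.0, 224.0])]
gouge_tip [([199.1, -234.8, 7.2], 0.77, [101.0, 148.0]), ([415.5, -165.5, 7.9], 0.71, [310.0, 60.0])]
[ 303  112   17  129 1720] [311.37093023 174.50581395]
311.0147399902344 175.98995971679688 128.13235473632812 15.118071556091309 89.43273162841797
[ 412.94589414 -211.86798538   14.        ] [ 407.86066106 -342.90453472   14.        ] [ 410.4032776  -277.38626005   14.        ] 131.13518542587826 87.777595188965
```

Call:
arm_command:
  plan:
    - {"delta_pos": [0.004,-0.007,0.035],"turn": [0,0,-0.018],"grip": 0.5}
    - {"delta_pos": [0,0,0.035],"turn": [0,0,0],"grip": 0.5}
    - {"delta_pos": [0,0,0.035],"turn": [0,0,0],"grip": 0.5}
    - {"delta_pos": [0,0,0.035],"turn": [0,0,0],"grip": 0.5}
    - {"delta_pos": [0,0,0.02],"turn": [0,0,0],"grip": 0.5}
    - {"delta_pos": [0,0,0.01],"turn": [0,0,0],"grip": 0.5}
    - {"delta_pos": [0,0,0],"turn": [0,0,0],"grip": 0.5}
    - {"delta_pos": [0,0,0],"turn": [0,0,0],"grip": 0.5}

```text
t: 3.15
tcp_pos: [412.5, -277.4, 30.6]
ee_rot: [2.257, 2.183, -0.0]
ft_force: [-0.3, -0.7, 0.3]
grip_width: 42.5
grip_force: 0.0
```

```bash
python3 - <<'E'
from h import *
s=status.observe(); print(s["t"],s["tcp_pos"],s["grip_width"],s["ft_force"])
save(optics.camera("wrist"),"pics/w3.png")
E
```

```text
3.15 [ 412.53291725 -277.36363776   30.58065548] 42.4922984966529 [-0.28417987 -0.7330677   0.29662844]
```

View pics/w3.png

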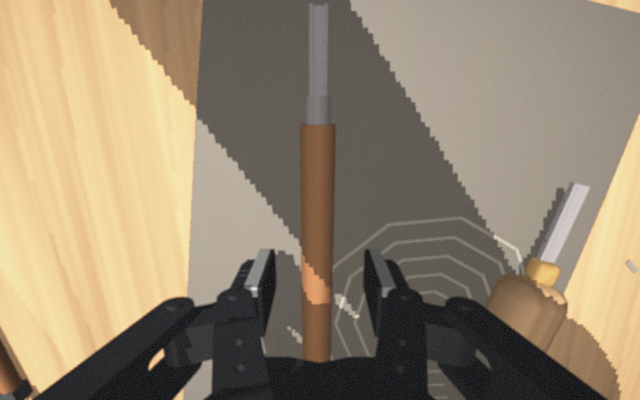

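The gouge is centred between the fingers and the handle runs vertically in the image, with its front end at px (317,124). Next I lower 11.5 mm and close.

Call:
arm_command:
  plan:
    - {"delta_pos": [0,0,0.006],"turn": [0,0,0],"grip": 0.5}
    - {"delta_pos": [0,0,0.0055],"turn": [0,0,0],"grip": 0.5}
    - {"delta_pos": [0,0,0],"turn": [0,0,0],"grip": 0.5}
    - {"delta_pos": [0,0,0],"turn": [0,0,0],"grip": 0.1}
    - {"delta_pos": [0,0,0],"turn": [0,0,0],"grip": 0}
    - {"delta_pos": [0,0,0],"turn": [0,0,0],"grip": 0}
    - {"delta_pos": [0,0,0],"turn": [0,0,0],"grip": 0}
    - {"delta_pos": [0,0,0],"turn": [0,0,0],"grip": 0}
  newtons: 80

```text
t: 4.0
tcp_pos: [412.4, -276.8, 18.6]
ee_rot: [2.257, 2.184, 0.0]
ft_force: [-1.1, 0.9, 5.7]
grip_width: 12.5
grip_force: 79.9
```

```bash
python3 - <<'E'
from h import *
s=status.observe(); print(s["t"],s["tcp_pos"],s["grip_width"],s["grip_force"],s["ft_force"])
E
```

```text
4.0 [ 412.43625369 -276.81072698   18.59137886] 12.532038107006652 79.8643572110521 [-1.14767002  0.93245616  5.68833289]
```

Call:
arm_command:
  plan:
    - {"delta_pos": [0,0,-0.01],"turn": [0,0,0],"grip": 0}
    - {"delta_pos": [0,0,-0.02],"turn": [0,0,0],"grip": 0}
    - {"delta_pos": [0,0,-0.03],"turn": [0,0,0],"grip": 0}
    - {"delta_pos": [0,0,-0.03],"turn": [0,0,0],"grip": 0}
    - {"delta_pos": [0,0,-0.03],"turn": [0,0,0],"grip": 0}
    - {"delta_pos": [0,0,-0.02],"turn": [0,0,0],"grip": 0}
    - {"delta_pos": [0,0,0],"turn": [0,0,0],"grip": 0}
    - {"delta_pos": [0,0,0],"turn": [0,0,0],"grip": 0}

```text
t: 4.8
tcp_pos: [412.1, -276.5, 158.1]
ee_rot: [-2.258, -2.184, -0.0]
ft_force: [-0.0, -0.3, -0.9]
grip_width: 12.7
grip_force: 78.2
```

```bash
python3 - <<'E'
from h import *
optics.camera("wrist")
s=status.observe(); print(s["t"],s["tcp_pos"],s["grip_width"],s["grip_force"],s["ft_force"],s["torque"])
c=cam("wrist"); save(optics.camera("wrist"),"pics/w4.png")
for k in ["gouge_mid","gouge_tip"]:
    print(k,[(np.round(d["xyz"],1).tolist(),round(d["score"],2)) for d in optics.mark_of("wrist",k)][:3])
E
```

```text
4.85 [ 411.90814539 -276.29068328  157.45006498] 13.018460457140135 78.14733982086182 [ 0.40198058 -0.11963419 -1.5723943 ] [-0.00178321  0.03039456 -0.02184205]
gouge_mid [([413.1, -278.2, 150.3], 0.77), ([214.4, -314.1, 5.6], 0.76)]
gouge_tip [([197.6, -233.4, 5.6], 0.63)]
```

View pics/w4.png

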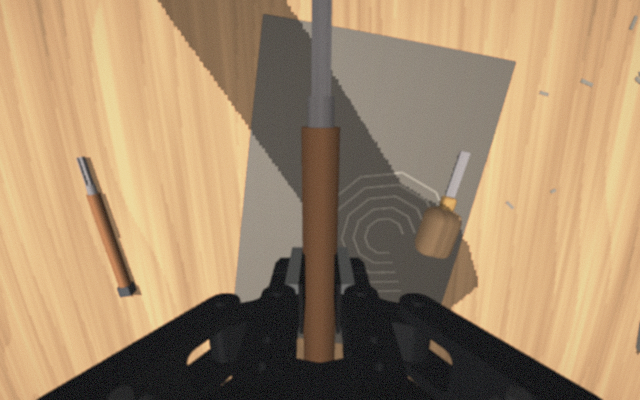

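The gouge is held level and straight, with the handle front at px (320,127). Next I work out the grasp offset and the move to above the stand.

```bash
python3 - <<'E'
from h import *
c=cam("wrist"); s=status.observe()
f=pix(c,(320,127),s["tcp_pos"][2]+1.4); d=R.from_rotvec(s["ee_rot"]).inv().apply(f-s["tcp_pos"]); print("front in tool",d,"mid",d[0]-65)
plan([511,90,185],np.radians(102.3))
E
```

```text
front in tool [65.92367531 -0.19367304 -1.29528201] mid 0.9236753149329928
d [0.0462, 0.0109, -0.0034] t [-0.0, -0.0, -0.031]
d [0.0458, 0.0123, -0.0034] t [-0.0, -0.0, -0.031]
d [0.0454, 0.0137, -0.0034] t [-0.0, -0.0, -0.031]
d [0.045, 0.0151, -0.0034] t [-0.0, -0.0, -0.031]
d [0.0445, 0.0165, -0.0034] t [-0.0, -0.0, -0.031]
d [0.044, 0.0178, -0.0035] t [-0.0, -0.0, -0.031]
d [0.0434, 0.0192, -0.0035] t [-0.0, -0.0, -0.031]
d [0.0428, 0.0205, -0.0035] t [-0.0, -0.0, -0.031]
```

Call:
arm_command:
  plan:
    - {"delta_pos": [0.046,0.011,-0.004],"turn": [0,0,-0.031],"grip": 0}
    - {"delta_pos": [0.046,0.012,-0.004],"turn": [0,0,-0.031],"grip": 0}
    - {"delta_pos": [0.0455,0.0135,-0.004],"turn": [0,0,-0.031],"grip": 0}
    - {"delta_pos": [0.045,0.015,-0.004],"turn": [0,0,-0.031],"grip": 0}
    - {"delta_pos": [0.0445,0.0165,-0.004],"turn": [0,0,-0.031],"grip": 0}
    - {"delta_pos": [0.044,0.018,-0.003],"turn": [0,0,-0.031],"grip": 0}
    - {"delta_pos": [0.0435,0.019,-0.003],"turn": [0,0,-0.031],"grip": 0}
    - {"delta_pos": [0.043,0.0205,-0.003],"turn": [0,0,-0.031],"grip": 0}

```text
t: 5.8
tcp_pos: [510.7, 92.2, 186.7]
ee_rot: [-1.968, -2.447, 0.001]
ft_force: [1.0, -0.1, -0.4]
grip_width: 13.0
grip_force: 78.2
```

```bash
python3 - <<'E'
from h import *
for i in range(5): optics.camera("top")
s=status.observe(); print(s["t"],s["tcp_pos"],s["grip_width"],s["joint_vel"].round(3))
c=cam("wrist"); save(optics.camera("wrist"),"pics/w5.png")
yaw=lambda: R.from_rotvec(s["ee_rot"]).as_matrix()[:2,0]; print(np.degrees(np.arctan2(*yaw()[::-1])))
for k in ["seat","fork_front","guard_hinge","guard_top","gouge_mid"]:
    print(k,[(np.round(d["xyz"],1).tolist(),round(d["score"],2),proj(c,d["xyz"]).round().tolist()) for d in optics.mark_of("wrist",k)][:3])
E
```

```text
6.05 [510.36542518  89.8868573  186.51951581] 13.012023942146214 [-0.029 -0.008  0.006 -0.001  0.     0.001]
102.32694295148312
seat [([784.8, 82.4, 36.0], 0.37, [590.0, 258.0])]
fork_front []
guard_hinge [([476.6, 238.4, 41.0], 0.65, [319.0, 1.0])]
guard_top []
gouge_mid [([514.1, 88.1, 177.1], 0.85, [327.0, 271.0])]
```

View pics/w5.png

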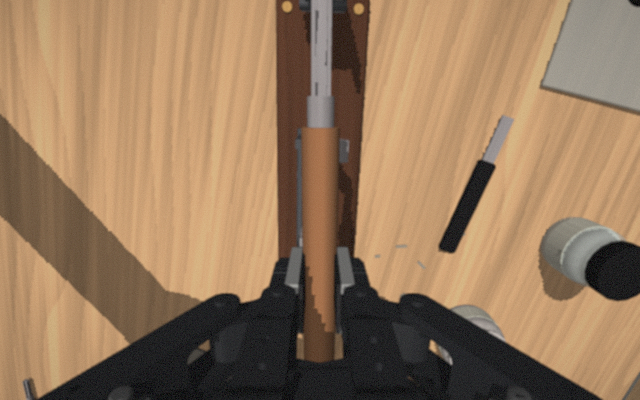

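The gouge hides the slots in this view. The near fork's prong shows at about (345,150) and the jaw nose at about (299,145). I'll step aside to see both forks clear.

Call:
arm_command:
  plan:
    - {"delta_pos": [-0.014,-0.016,0],"turn": [0,0,0],"grip": 0}
    - {"delta_pos": [-0.014,-0.016,0],"turn": [0,0,0],"grip": 0}
    - {"delta_pos": [-0.014,-0.016,0],"turn": [0,0,0],"grip": 0}
    - {"delta_pos": [-0.014,-0.016,0],"turn": [0,0,0],"grip": 0}
    - {"delta_pos": [0,0,0],"turn": [0,0,0],"grip": 0}
    - {"delta_pos": [0,0,0],"turn": [0,0,0],"grip": 0}
    - {"delta_pos": [0,0,0],"turn": [0,0,0],"grip": 0}
    - {"delta_pos": [0,0,0],"turn": [0,0,0],"grip": 0}

```text
t: 7.15
tcp_pos: [460.4, 22.2, 187.2]
ee_rot: [1.97, 2.448, 0.0]
ft_force: [-0.2, -0.4, 0.0]
grip_width: 13.1
grip_force: 78.3
```

```bash
python3 - <<'E'
from h import *
s=status.observe(); print(s["t"],s["tcp_pos"],s["joint_vel"].round(3))
c=cam("wrist"); im=optics.camera("wrist"); save(im,"pics/w6f.png")
for k in ["seat","fork_front","guard_hinge"]:
    print(k,[(np.round(d["xyz"],1).tolist(),round(d["score"],2),proj(c,d["xyz"]).round().tolist()) for d in optics.mark_of("wrist",k)][:3])
# prediction
u=np.array([-.213,.977]);
for n,p in dict(seat=[511,90.5,56],front=[501.6,133.5,56],rear=[520.4,47.5,56]).items(): print(n,proj(c,p).round())
cr=im[60:260,300:500]; save(cv2.resize(cr,None,fx=3,fy=3,interpolation=cv2.INTER_CUBIC),"pics/w6.png")
E
```

```text
7.15 [460.43220851  22.17793081 187.16320912] [-0.    -0.001  0.005 -0.001 -0.001 -0.002]
seat [([510.7, 86.2, 56.3], 0.87, [398.0, 136.0])]
fork_front [([497.1, 133.1, 54.9], 0.94, [398.0, 71.0])]
guard_hinge []
seat [400. 131.]
front [404.  72.]
rear [396. 185.]
```

View pics/w6.png

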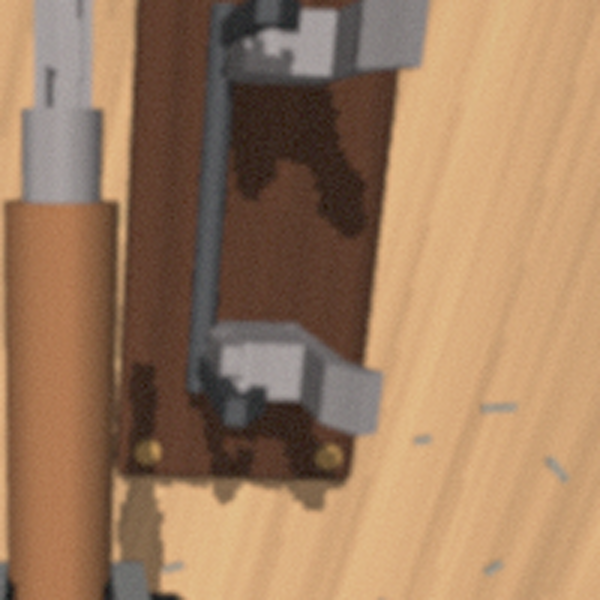

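Both forks are clear here. In crop pixels (3x, offset 300,60), the right edge of the slot floor, which is the fixed prong's inner face, runs from (303,340) to (302,402) at the rear fork. At the front fork it runs from (340,10) to (336,76).

```bash
python3 - <<'E'
from h import *
c=cam("wrist"); s=status.observe()
q=[(303,340),(302,402),(340,10),(336,76)]
P=[pix(c,(300+a/3,60+b/3),48)[:2] for a,b in q]; print(np.round(P,1))
r=(P[0]+P[1])/2; f=(P[2]+P[3])/2; u=(f-r)/np.linalg.norm(f-r); print("len",np.linalg.norm(f-r), "yaw",np.degrees(np.arctan2(u[1],u[0])))
n=np.array([-u[1],u[0]]); seat=(r+f)/2+9*n; print("seat",seat,"fork_front",seat+44*u)
# seat in tool coordinates
Rt=R.from_rotvec(s["ee_rot"]); print(Rt.inv().apply(np.r_[seat,56]-s["tcp_pos"]))
E
```

```text
[[523.5  56.3]
 [528.4  38.7]
 [508.4 142.3]
 [512.1 126.4]]
len 88.26066795405553 yaw 100.25112575426637
seat [509.25938586  89.32313695] fork_front [501.42901914 132.6207738 ]
[ 55.22401238  62.28531954 131.14073049]
```

```bash
python3 - <<'E'
from h import *
c=cam("wrist"); im=optics.camera("wrist")
ang=lambda a,b,z:(lambda A,B:(np.degrees(np.arctan2(*(A-B)[1::-1])).round(2),A.round(1)[:2].tolist(),B.round(1)[:2].tolist()))(pix(c,(300+a[0]/3,60+a[1]/3),z),pix(c,(300+b[0]/3,60+b[1]/3),z))
print("boardL",ang((137,2),(122,470),12)); print("boardR",ang((398,75),(347,475),12))
print("shaftR",ang((229,90),(212,330),26)); print("prongtop R",ang((418,66),(379,433),84))
# full board edges by colour at several rows
hsv=cv2.cvtColor(im,cv2.COLOR_RGB2HSV); v=hsv[...,2].astype(int)
L=[];Rr=[]
for row in range(5,215,5):
    b=(v[row]<140)&(im[row,:,0].astype(int)-im[row,:,2]>15); xs=np.where(b[335:460])[0]+335
    if len(xs): L.append((xs.min(),row)); Rr.append((xs.max()+1,row))
def fit(E):
    P=np.array([pix(c,e,12)[:2] for e in E]); vx,vy,x,y=cv2.fitLine(P.astype(np.float32),cv2.DIST_HUBER,0,.01,.01).ravel(); s=np.sign(vy)
    res=np.abs((P-[x,y])@[-vy,vx]); return np.degrees(np.arctan2(s*vy,s*vx)),x,y,np.median(res)
print(fit(L)); print(fit(Rr))
E
```

```text
boardL (np.float64(101.64), [458.1, 137.9], [487.3, -4.2])
boardR (np.float64(100.18), [539.4, 135.3], [561.8, 10.2])
shaftR (np.float64(100.83), [488.7, 118.7], [501.8, 50.3])
prongtop R (np.float64(101.76), [520.8, 128.2], [538.7, 42.4])
(np.float32(98.83735), np.float32(459.65308), np.float32(123.93188), np.float64(1.1845258304789188))
(np.float32(100.67518), np.float32(540.2859), np.float32(132.28687), np.float64(0.28885539079912204))
```

```bash
python3 -c "
from h import *
plan([509.7,88.3,187],np.radians(101),4); print(status.observe()['tcp_pos'])"
```

```text
d [0.0135, 0.0156, 0.0] t [-0.0, -0.0, 0.006]
d [0.0136, 0.0156, 0.0] t [-0.0, -0.0, 0.006]
d [0.0137, 0.0155, 0.0] t [-0.0, -0.0, 0.006]
d [0.0138, 0.0154, 0.0] t [-0.0, -0.0, 0.006]
[460.1910774   22.02024726 187.15358113]
```

Call:
arm_command:
  plan:
    - {"delta_pos": [0.0135,0.0156,0],"turn": [0,0,0.006],"grip": 0}
    - {"delta_pos": [0.0136,0.0156,0],"turn": [0,0,0.006],"grip": 0}
    - {"delta_pos": [0.0137,0.0155,0],"turn": [0,0,0.006],"grip": 0}
    - {"delta_pos": [0.0138,0.0154,0],"turn": [0,0,0.006],"grip": 0}
    - {"delta_pos": [0,0,0.03],"turn": [0,0,0],"grip": 0}
    - {"delta_pos": [0,0,0.03],"turn": [0,0,0],"grip": 0}
    - {"delta_pos": [0,0,0.017],"turn": [0,0,0],"grip": 0}
    - {"delta_pos": [0,0,0],"turn": [0,0,0],"grip": 0}

```text
t: 8.2
tcp_pos: [508.7, 88.1, 108.2]
ee_rot: [-1.997, -2.42, 0.004]
ft_force: [1.1, 0.6, -0.5]
grip_width: 12.9
grip_force: 78.4
```

```bash
python3 - <<'E'
from h import *
optics.camera("wrist");optics.camera("scene")
s=status.observe(); print(s["t"],s["tcp_pos"],s["ft_force"],s["joint_vel"].round(3)); M=R.from_rotvec(s["ee_rot"]).as_matrix();print(np.degrees(np.arctan2(M[1,0],M[0,0])))
a=optics.camera("wrist")[0:260,220:420]; b=optics.camera("scene")[225:325,340:500]
a=cv2.resize(a,(400,520)); b=cv2.resize(b,(400,250),interpolation=cv2.INTER_CUBIC); b=np.vstack([b,np.zeros((270,400,3),np.uint8)])
save(np.hstack([a,b]),"pics/w7.png")
E
```

```text
8.3 [510.05195109  87.97096959 110.7209912 ] [ 0.01977541 -0.19529042 -0.44910703] [-0.    -0.021 -0.016 -0.001 -0.002  0.001]
100.94769411054692
```

View pics/w7.png

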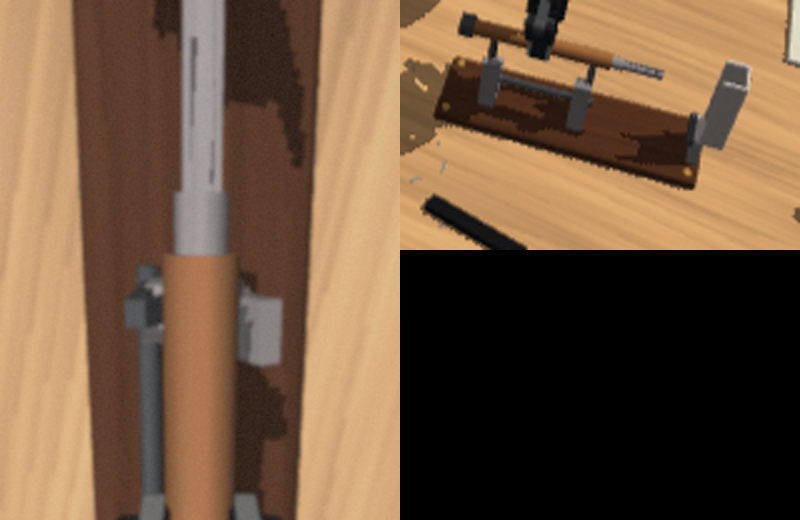

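The gouge is parallel to the stand and centred over the slots, with the handle at about x=200 in the left panel and the board edges symmetric around it. Next I press down in steps.

Call:
arm_command:
  plan:
    - {"delta_pos": [0,0,0.006],"turn": [0,0,0],"grip": 0}
    - {"delta_pos": [0,0,0.006],"turn": [0,0,0],"grip": 0}
    - {"delta_pos": [0,0,0.006],"turn": [0,0,0],"grip": 0}
    - {"delta_pos": [0,0,0.005],"turn": [0,0,0],"grip": 0}
    - {"delta_pos": [0,0,0.005],"turn": [0,0,0],"grip": 0}
    - {"delta_pos": [0,0,0.004],"turn": [0,0,0],"grip": 0}
    - {"delta_pos": [0,0,0],"turn": [0,0,0],"grip": 0}
    - {"delta_pos": [0,0,0],"turn": [0,0,0],"grip": 0}

```text
t: 9.2
tcp_pos: [509.8, 87.9, 78.2]
ee_rot: [2.0, 2.423, 0.0]
ft_force: [1.1, 0.4, -1.7]
grip_width: 12.6
grip_force: 78.3
```

Call:
arm_command:
  plan:
    - {"delta_pos": [0,0,0.002],"turn": [0,0,0],"grip": 0}
    - {"delta_pos": [0,0,0.002],"turn": [0,0,0],"grip": 0}
    - {"delta_pos": [0,0,0.002],"turn": [0,0,0],"grip": 0}
    - {"delta_pos": [0,0,0.002],"turn": [0,0,0],"grip": 0}
    - {"delta_pos": [0,0,0.002],"turn": [0,0,0],"grip": 0}
    - {"delta_pos": [0,0,0],"turn": [0,0,0],"grip": 0}
    - {"delta_pos": [0,0,0],"turn": [0,0,0],"grip": 0}
    - {"delta_pos": [0,0,0],"turn": [0,0,0],"grip": 0}

```text
t: 10.0
tcp_pos: [509.9, 87.9, 68.4]
ee_rot: [1.999, 2.423, 0.0]
ft_force: [-0.2, -0.1, 1.7]
grip_width: 12.7
grip_force: 78.8
```

Call:
arm_command:
  plan:
    - {"delta_pos": [0,0,0.002],"turn": [0,0,0],"grip": 0}
    - {"delta_pos": [0,0,0.001],"turn": [0,0,0],"grip": 0}
    - {"delta_pos": [0,0,0.001],"turn": [0,0,0],"grip": 0}
    - {"delta_pos": [0,0,0.001],"turn": [0,0,0],"grip": 0}
    - {"delta_pos": [0,0,0],"turn": [0,0,0],"grip": 0}
    - {"delta_pos": [0,0,0],"turn": [0,0,0],"grip": 0}
    - {"delta_pos": [0,0,0],"turn": [0,0,0],"grip": 0}
    - {"delta_pos": [0,0,0],"turn": [0,0,0],"grip": 0}

```text
t: 10.8
tcp_pos: [509.7, 87.9, 63.2]
ee_rot: [-2.0, -2.423, 0.0]
ft_force: [-0.3, 0.1, -0.7]
grip_width: 12.8
grip_force: 78.4
```

```bash
python3 - <<'E'
from h import *
s=status.observe(); print(s["t"],s["tcp_pos"],s["ft_force"],s["torque"])
a=optics.camera("wrist")[60:300,240:400]; b=optics.camera("scene")[235:315,350:490]
a=cv2.resize(a,(360,540),interpolation=cv2.INTER_CUBIC); b=cv2.resize(b,(420,240),interpolation=cv2.INTER_CUBIC); b=np.vstack([b,np.zeros((300,420,3),np.uint8)])
save(np.hstack([a,b]),"pics/w8.png")
E
```

```text
10.8 [509.72527345  87.93174386  63.23375232] [-0.28245532  0.12575953 -0.73090465] [0.0550491  0.0004118  0.00680658]
```

View pics/w8.png

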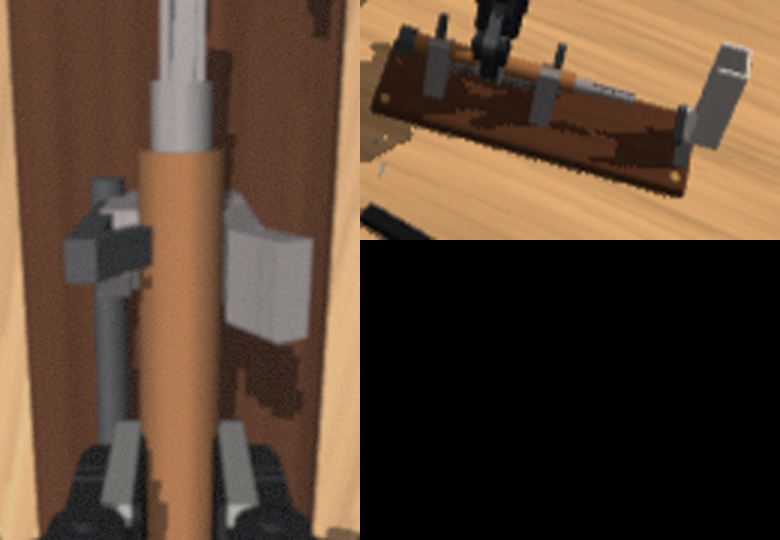

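The handle is between the prongs with the jaw nose overlapping it from the left, at about (130,245). I'll press on until the force shows it has reached the floor.

Call:
arm_command:
  plan:
    - {"delta_pos": [0,0,0.0005],"turn": [0,0,0],"grip": 0}
    - {"delta_pos": [0,0,0.0005],"turn": [0,0,0],"grip": 0}
    - {"delta_pos": [0,0,0.0005],"turn": [0,0,0],"grip": 0}
    - {"delta_pos": [0,0,0],"turn": [0,0,0],"grip": 0}
    - {"delta_pos": [0,0,0],"turn": [0,0,0],"grip": 0}
    - {"delta_pos": [0,0,0],"turn": [0,0,0],"grip": 0}
    - {"delta_pos": [0,0,0],"turn": [0,0,0],"grip": 0}
    - {"delta_pos": [0,0,0],"turn": [0,0,0],"grip": 0}

```text
t: 11.7
tcp_pos: [509.8, 87.9, 62.4]
ee_rot: [1.999, 2.423, 0.001]
ft_force: [-2.7, -0.1, 8.3]
grip_width: 12.8
grip_force: 79.2
```

Call:
arm_command:
  plan:
    - {"delta_pos": [0,0,0],"turn": [0,0,0],"grip": 0.4}
    - {"delta_pos": [0,0,0],"turn": [0,0,0],"grip": 0.4}
    - {"delta_pos": [0,0,0],"turn": [0,0,0],"grip": 0.4}
    - {"delta_pos": [0,0,-0.02],"turn": [0,0,0],"grip": 0.4}
    - {"delta_pos": [0,0,-0.03],"turn": [0,0,0],"grip": 0.4}
    - {"delta_pos": [0,0,-0.04],"turn": [0,0,0],"grip": 0.4}
    - {"delta_pos": [0,0,-0.04],"turn": [0,0,0],"grip": 0.4}
    - {"delta_pos": [0,0,0],"turn": [0,0,0],"grip": 0.4}

```text
t: 12.5
tcp_pos: [511.7, 87.9, 196.5]
ee_rot: [1.994, 2.417, 0.009]
ft_force: [0.3, 0.3, -0.4]
grip_width: 34.3
grip_force: 0.0
```

```bash
python3 - <<'E'
from h import *
for i in range(4): optics.camera("scene")
s=status.observe(); print(s["t"],s["tcp_pos"],s["ft_force"])
c=cam("wrist"); im=optics.camera("wrist")
for k in ["gouge_mid","gouge_tip","seat","fork_front","guard_hinge","guard_top"]:
    print(k,[(np.round(d["xyz"],1).tolist(),round(d["score"],2),proj(c,d["xyz"]).round().tolist()) for d in optics.mark_of("wrist",k)][:2])
b=optics.camera("scene"); print("gt",[(np.round(d["xyz"],1).tolist(),round(d["score"],2)) for d in optics.mark_of("scene","guard_top")][:2])
b=b[235:315,350:490]
a=cv2.resize(im[0:400,200:440],(360,600)); b=cv2.resize(b,(420,240),interpolation=cv2.INTER_CUBIC); b=np.vstack([b,np.zeros((360,420,3),np.uint8)])
save(np.hstack([a,b]),"pics/w9.png")
E
```

```text
12.7 [509.12735769  87.95121486 190.41085828] [ 0.00142645  0.9328612  -0.9695193 ]
gouge_mid [([511.8, 86.4, 54.2], 0.65, [323.0, 199.0]), ([784.7, 82.5, 35.4], 0.55, [592.0, 248.0])]
gouge_tip [([485.0, 196.8, 53.8], 0.73, [316.0, 57.0]), ([202.5, -236.1, 5.2], 0.67, [39.0, 381.0])]
seat [([509.9, 85.1, 55.4], 0.73, [321.0, 201.0])]
fork_front [([500.9, 128.6, 57.0], 0.69, [320.0, 149.0])]
guard_hinge [([477.8, 237.4, 40.6], 0.83, [317.0, 2.0])]
guard_top []
gt [([476.2, 272.0, 106.9], 0.57)]
```

View pics/w9.png

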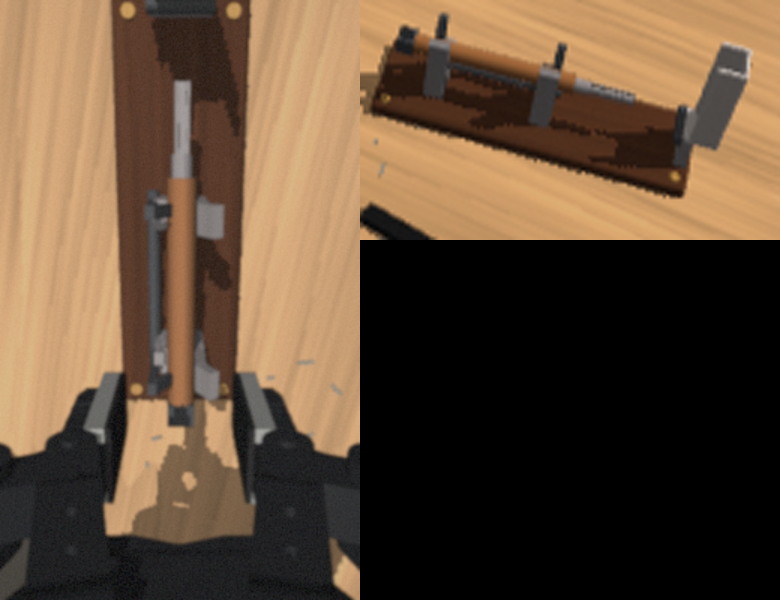

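The gouge lies in both forks with the noses over it. In the wrist panel the handle runs from row 178 to about row 405, and the guard is still upright. Next I check the centring and plan the guard push.

```bash
python3 - <<'E'
from h import *
c=cam("wrist"); s=status.observe()
f=pix(c,(200+181/1.5,178/1.5),63); b=pix(c,(200+180/1.5,404/1.5),63); print(f,b,np.linalg.norm(f-b))
seat=np.array([509.5,89.3]); yaw=np.radians(101); u=np.array([np.cos(yaw),np.sin(yaw)])
print("along",(f[:2]-seat)@u,(b[:2]-seat)@u, "lat",(f[:2]-seat)@[-u[1],u[0]],(b[:2]-seat)@[-u[1],u[0]])
print("hinge pred",seat+150*u)
h=np.array([478.2,235.7])
for dist,z in [(95,175),(75,100)]: print("behind",np.round(h+dist*u))
plan([*(h+80*u),190],yaw,8)
E
```

```text
[497.73342172 152.18744535  63.        ] [522.07751795  23.70941593  63.        ] 130.76405876509398
along 63.97719483432753 -66.78540386446595 lat -0.4490971712274086 0.1688399285232782
hinge pred [480.87865069 236.54407752]
behind [460. 329.]
behind [464. 309.]
d [0.0289, -0.0004, 0.0002] t [-0.0, -0.0, -0.0]
d [0.0289, -0.0004, 0.0002] t [-0.0, -0.0, -0.0]
d [0.0289, -0.0004, 0.0002] t [-0.0, -0.0, -0.0]
d [0.0289, -0.0004, 0.0002] t [-0.0, -0.0, -0.0]
d [0.0289, -0.0004, 0.0002] t [-0.0, -0.0, -0.0]
d [0.0289, -0.0004, 0.0002] t [-0.0, -0.0, -0.0]
d [0.0289, -0.0003, 0.0002] t [-0.0, -0.0, -0.0]
d [0.0289, -0.0003, 0.0002] t [-0.0, -0.0, -0.0]
```

```bash
python3 - <<'E'
from h import *
t=cv2.cvtColor(cv2.imread("pics/top0.png"),cv2.COLOR_BGR2HSV); s=cv2.cvtColor(cv2.imread("pics/scene0.png"),cv2.COLOR_BGR2HSV)
g=lambda h:(h[...,0]>55)&(h[...,0]<95)&(h[...,1]>80)
ys,xs=np.where(g(t)[140:260,:180]); ys+=140; print("top",xs.min(),xs.max(),ys.min(),ys.max())
k=xs>=xs.max()-1; e=(xs[k].mean(),ys[k].min(),ys[k].max()); print(e)
ct,cs=cam("top"),cam("scene")
for z in (0,80,120,160,200): 
    A=pix(ct,(e[0],e[1]),z); B=pix(ct,(e[0],e[2]),z); print(z,A[:2].round(),B[:2].round(),"scene",proj(cs,A).round(),proj(cs,B).round())
m=g(s); ys,xs=np.where(m[200:,550:]); ys+=200; xs+=550; print("scene green leftmost",xs.min(),ys[xs==xs.min()]); print("top rows",ys.min(),xs[ys==ys.min()])
print(cam("top")[2].T@-cam("top")[3])
E
```

```text
top 14 120 186 244
(np.float64(120.0), np.int64(244), np.int64(244))
0 [323. 508.] [323. 508.] scene [581. 288.] [581. 288.]
80 [322. 473.] [322. 473.] scene [579. 261.] [579. 261.]
120 [322. 456.] [322. 456.] scene [578. 246.] [578. 246.]
160 [321. 439.] [321. 439.] scene [576. 231.] [576. 231.]
200 [321. 421.] [321. 421.] scene [575. 216.] [575. 216.]
scene green leftmost 567 [342 343 344 345 346 347 348]
top rows 240 [612 613 614 615]
[ 309.20423809 -151.79481689 1520.86156137]
```

The vise stays beyond y≈440, so there's room behind the guard. I'll move over and behind it with the fingers shut.

Call:
arm_command:
  plan:
    - {"delta_pos": [0.028,0,0],"turn": [0,0,0],"grip": 0}
    - {"delta_pos": [0.028,0,0],"turn": [0,0,0],"grip": 0}
    - {"delta_pos": [0.028,0,0],"turn": [0,0,0],"grip": 0}
    - {"delta_pos": [0.028,0,0],"turn": [0,0,0],"grip": 0}
    - {"delta_pos": [0.028,0,0],"turn": [0,0,0],"grip": 0}
    - {"delta_pos": [0.028,0,0],"turn": [0,0,0],"grip": 0}
    - {"delta_pos": [0.028,0,0],"turn": [0,0,0],"grip": 0}
    - {"delta_pos": [0.028,0,0],"turn": [0,0,0],"grip": 0}

```text
t: 13.95
tcp_pos: [466.8, 309.0, 191.7]
ee_rot: [-1.999, -2.423, 0.0]
ft_force: [0.4, -0.5, -0.3]
grip_width: -0.2
grip_force: 0.0
```

Call:
arm_command:
  plan:
    - {"delta_pos": [0,0,0],"turn": [0,0,0],"grip": 0}
    - {"delta_pos": [0,0,0.02],"turn": [0,0,0],"grip": 0}
    - {"delta_pos": [0,0,0.025],"turn": [0,0,0],"grip": 0}
    - {"delta_pos": [0,0,0.025],"turn": [0,0,0],"grip": 0}
    - {"delta_pos": [0,0,0.02],"turn": [0,0,0],"grip": 0}
    - {"delta_pos": [0,0,0],"turn": [0,0,0],"grip": 0}
    - {"delta_pos": [0,0,0],"turn": [0,0,0],"grip": 0}
    - {"delta_pos": [0,0,0],"turn": [0,0,0],"grip": 0}

```text
t: 14.75
tcp_pos: [467.9, 307.9, 103.0]
ee_rot: [1.999, 2.422, 0.003]
ft_force: [-0.2, 1.1, -0.3]
grip_width: 0.2
grip_force: 0.0
```

Call:
arm_command:
  plan:
    - {"delta_pos": [-0.01,-0.001,0],"turn": [0,0,0],"grip": 0}
    - {"delta_pos": [-0.01,-0.001,0],"turn": [0,0,0],"grip": 0}
    - {"delta_pos": [-0.008,0,0],"turn": [0,0,0],"grip": 0}
    - {"delta_pos": [-0.008,0,0],"turn": [0,0,0],"grip": 0}
    - {"delta_pos": [-0.008,0,0],"turn": [0,0,0],"grip": 0}
    - {"delta_pos": [-0.008,0,0],"turn": [0,0,0],"grip": 0}
    - {"delta_pos": [-0.008,0,0],"turn": [0,0,0],"grip": 0}
    - {"delta_pos": [-0.008,0,0],"turn": [0,0,0],"grip": 0}

```text
t: 15.55
tcp_pos: [478.4, 239.9, 101.8]
ee_rot: [2.0, 2.423, 0.0]
ft_force: [-0.3, 0.9, 0.3]
grip_width: -0.0
grip_force: 0.5
```

Call:
arm_command:
  plan:
    - {"delta_pos": [-0.008,0,0],"turn": [0,0,0],"grip": 0}
    - {"delta_pos": [-0.008,0,0],"turn": [0,0,0],"grip": 0}
    - {"delta_pos": [-0.008,0,0],"turn": [0,0,0],"grip": 0}
    - {"delta_pos": [-0.008,0,0],"turn": [0,0,0],"grip": 0}
    - {"delta_pos": [-0.008,0,0],"turn": [0,0,0],"grip": 0}
    - {"delta_pos": [-0.006,0,0],"turn": [0,0,0],"grip": 0}
    - {"delta_pos": [0,0,0],"turn": [0,0,0],"grip": 0}
    - {"delta_pos": [0,0,0],"turn": [0,0,0],"grip": 0}

```text
t: 16.35
tcp_pos: [486.9, 195.5, 101.7]
ee_rot: [-2.0, -2.423, 0.0]
ft_force: [-0.6, -0.2, 0.2]
grip_width: -0.1
grip_force: 0.0
```

```bash
python3 - <<'E'
from h import *
s=status.observe(); print(s["t"],s["tcp_pos"],s["ft_force"])
b=optics.camera("scene"); print("gt",[(np.round(d["xyz"],1).tolist(),round(d["score"],2)) for d in optics.mark_of("scene","guard_top")][:2])
optics.camera("top"); print("gt",[(np.round(d["xyz"],1).tolist(),round(d["score"],2)) for d in optics.mark_of("top","guard_top")][:2])
save(cv2.resize(b[200:330,330:520],(760,520),interpolation=cv2.INTER_CUBIC),"pics/w10.png")
E
```

```text
16.35 [486.88242632 195.48247096 101.71450607] [-0.56650303 -0.18937372  0.23250808]
gt [([489.7, 182.0, 85.8], 0.92), ([510.9, 92.7, 57.8], 0.74)]
gt [([486.1, 180.8, 95.2], 0.65)]
```

Call:
arm_command:
  plan:
    - {"delta_pos": [-0.007,0,0],"turn": [0,0,0],"grip": 0}
    - {"delta_pos": [-0.007,0,0],"turn": [0,0,0],"grip": 0}
    - {"delta_pos": [-0.007,0,0.002],"turn": [0,0,0],"grip": 0}
    - {"delta_pos": [0,0,0.004],"turn": [0,0,0],"grip": 0}
    - {"delta_pos": [0,0,0.004],"turn": [0,0,0],"grip": 0}
    - {"delta_pos": [0,0,0.003],"turn": [0,0,0],"grip": 0}
    - {"delta_pos": [0,0,0.003],"turn": [0,0,0],"grip": 0}
    - {"delta_pos": [0,0,0],"turn": [0,0,0],"grip": 0}

```text
t: 17.35
tcp_pos: [490.6, 175.1, 85.2]
ee_rot: [-1.999, -2.423, 0.001]
ft_force: [-0.5, 0.2, 0.3]
grip_width: -0.2
grip_force: 0.0
```

Call:
arm_command:
  plan:
    - {"delta_pos": [0,0,0.001],"turn": [0,0,0],"grip": 0}
    - {"delta_pos": [0,0,0.001],"turn": [0,0,0],"grip": 0}
    - {"delta_pos": [0,0,0.0005],"turn": [0,0,0],"grip": 0}
    - {"delta_pos": [0,0,0],"turn": [0,0,0],"grip": 0}
    - {"delta_pos": [0,0,0],"turn": [0,0,0],"grip": 0}
    - {"delta_pos": [0,0,0],"turn": [0,0,0],"grip": 0}
    - {"delta_pos": [0,0,0],"turn": [0,0,0],"grip": 0}
    - {"delta_pos": [0,0,0],"turn": [0,0,0],"grip": 0}

```text
t: 18.15
tcp_pos: [490.9, 175.0, 83.9]
ee_rot: [1.999, 2.423, 0.001]
ft_force: [-2.4, -0.6, 7.2]
grip_width: -0.1
grip_force: 3.6
```

The stop is reached at tip height 70 mm, which is the shut face height. I'll give it a slightly firmer press, then retreat.

Call:
arm_command:
  plan:
    - {"delta_pos": [0,0,0.0007],"turn": [0,0,0],"grip": 0}
    - {"delta_pos": [0,0,0],"turn": [0,0,0],"grip": 0}
    - {"delta_pos": [0,0,0],"turn": [0,0,0],"grip": 0}
    - {"delta_pos": [0,0,-0.02],"turn": [0,0,0],"grip": 0}
    - {"delta_pos": [0,0,-0.04],"turn": [0,0,0],"grip": 0}
    - {"delta_pos": [0,0,-0.04],"turn": [0,0,0],"grip": 0}
    - {"delta_pos": [0,0,-0.03],"turn": [0,0,0],"grip": 0}
    - {"delta_pos": [0,0,0],"turn": [0,0,0],"grip": 0}

```text
t: 18.95
tcp_pos: [492.3, 175.3, 216.6]
ee_rot: [1.996, 2.419, 0.009]
ft_force: [0.6, 0.6, -0.4]
grip_width: -0.0
grip_force: 0.0
```

```bash
python3 - <<'E'
from h import *
for i in range(5): optics.camera("top")
s=status.observe(); print(s["t"],s["tcp_pos"],s["ft_force"])
for n in ["scene","wrist","top"]:
    save(optics.camera(n),f"pics/end_{n}.png")
    for k in ["guard_top","gouge_mid","fork_front","palm_mid","knife_mid"]:
        print(n,k,[(np.round(d["xyz"],1).tolist(),round(d["score"],2)) for d in optics.mark_of(n,k)][:3])
E
```

```text
19.2 [490.36133391 174.90161054 211.22291376] [-0.03269326  0.25573661 -0.04378947]
scene guard_top [([491.0, 169.9, 65.2], 0.78)]
scene gouge_mid [([209.5, -316.7, 8.5], 0.66), ([318.9, -602.4, 8.3], 0.59), ([509.4, 85.6, 53.7], 0.52)]
scene fork_front [([500.5, 135.5, 59.9], 0.55)]
scene palm_mid [([521.8, -288.6, 18.2], 0.7)]
scene knife_mid [([663.5, 128.8, 3.8], 0.65)]
wrist guard_top [([496.7, 168.0, 66.9], 0.77)]
wrist gouge_mid []
wrist fork_front [([497.9, 131.9, 53.6], 0.83)]
wrist palm_mid []
wrist knife_mid [([662.2, 131.6, 8.9], 0.8)]
top guard_top [([491.4, 169.0, 72.8], 0.51)]
top gouge_mid [([511.1, 89.4, 58.9], 0.76), ([210.8, -318.1, 3.7], 0.65), ([321.3, -603.0, 6.1], 0.5)]
top fork_front [([501.8, 134.8, 52.1], 0.7)]
top palm_mid [([519.5, -295.6, 15.8], 0.54)]
top knife_mid [([666.4, 130.6, 4.1], 0.73)]
```

```bash
python3 -c "
from plant import ctrl
print(ctrl.close_job())"
```

```text
the job is handed in; nothing more can be done
None
```

I handed the job in at about 20 s: the gouge is pressed home in both forks, about 1.4 mm off centre by my measurement, with its blade on the guard side and the jaw noses back over the handle. The guard is shut over the blade, and the palm tool and knife measured where they started; I did not re-measure the ink containers at the end.

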